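# Stack the storage cases on the desk

## Task

A remote control is lying on the black case on the desk: first lay it flat in the white tray, buttons up. Then build a column on the black case where it stands, the green case squarely on the black one and after that the red case squarely on the green one, all lying flat with labels up and their edges lined up. Set everything down rather than dropping it, and leave the black case and the other things on the desk where they are.

Things in the scene. Friction and masses are not known exactly. Their poses are not given: they have to be found in the camera images.
- black_case: Black closed hard case, 100 long (its x) x 62 wide (its y) x 40 mm high (its z), flat top and bottom, latches on its +x end, label on top, 0.55 kg; origin: centre of its underside. Stands loose and flat on the desk with the remote lying on it; foot of the column.
- green_case: Green closed hard case, 100 long (its x) x 62 wide (its y) x 45 mm high (its z), flat top and bottom, latches on its +x end, label on top, 0.15 to 0.31 kg; origin: centre of its underside. Starts on the sloping stand, bottom on the slope, long side up the slope, -x end against the lip: its z leans 30 degrees from vertical towards the stand's front. Green and red lie in either of the two places.
- red_case: Red closed hard case, 100 long (its x) x 62 wide (its y) x 35 mm high (its z), flat top and bottom, latches on its +x end, label on top, 0.13 to 0.25 kg; origin: centre of its underside. Starts on the sloping stand, bottom on the slope, long side up the slope, -x end against the lip: its z leans 30 degrees from vertical towards the stand's front. Green and red lie in either of the two places.
- remote: Grey remote control, 130 long (its x) x 40 wide (its y) x 18 mm high, about 90 g, buttons up; origin: centre of its underside, z up. Lies flat across the top of the black case, overhanging its ends.
- tray: White open desk tray, fixed, 210 (its x) x 120 (its y) x 28 mm high outside, walls and floor 4 mm; origin: centre of its underside, z up.
- stand: Fixed aluminium stand, 125 deep (its x) x 236 wide (its y) mm, 74 mm high at the back; its plate rises towards its +x side at 30 degrees, with a lip 12 mm high (square to the slope) along the low front (-x) edge. It faces the robot's right. Two cases lie on it side by side, 60 mm apart. Origin: centre of its foot, z up.
- mouse: Bystander: round black computer mouse, 64 mm across, 35 mm high; origin under its centre.
- pen_cup: Bystander: red cup, 72 mm across, 95 mm high, with pens up to about 155 mm; origin under its centre.
- note_block: Bystander: yellow block of sticky notes, 76 x 76 x 30 mm; origin under its centre.
- eraser: Bystander: white eraser, 45 x 20 x 13 mm; origin under its centre.
- stapler: Bystander: blue and black stapler, 120 (its x) x 30 x 50 mm high; origin under its centre.
- mug: Bystander: blue mug, 82 mm across, 92 mm high, handle on its +y side; origin under its centre.
Things that resemble listed ones, but are neither listed nor needed, are in the scene too. Several things have the shape of the green_case; the one meant has the colours described above.

How it is judged:
On the way, in this order (a step that is already met when the one before it is completed fails the run):
1. the remote lies flat in the tray, released (x of remote in the frame of tray between -0.08 and 0.08 m and y of remote in the frame of tray between -0.05 and 0.05 m and z of remote in the frame of tray below 0.012 m and angle between remote's own z axis and vertical below 0.15 rad and linear speed of remote below 0.02 m/s and contact force between the fingers and remote below 0.1 N), for 0.2 s.
2. the green case lies squarely on the black case, released (x of green_case in the frame of black_case between -0.008 and 0.008 m and y of green_case in the frame of black_case between -0.008 and 0.008 m and z of green_case in the frame of black_case between 0.036 and 0.044 m and angle between the x axis of green_case and the x axis of black_case, either way round below 0.12 rad and angle between green_case's own z axis and vertical below 0.06 rad and linear speed of green_case below 0.02 m/s and contact force between the fingers and green_case below 0.1 N), for 0.2 s.
3. the red case lies squarely on the green case, released (x of red_case in the frame of green_case between -0.008 and 0.008 m and y of red_case in the frame of green_case between -0.008 and 0.008 m and z of red_case in the frame of green_case between 0.041 and 0.049 m and angle between the x axis of red_case and the x axis of green_case, either way round below 0.12 rad and angle between red_case's own z axis and vertical below 0.06 rad and linear speed of red_case below 0.02 m/s and contact force between the fingers and red_case below 0.1 N), for 0.2 s.
At the end, for the whole second after the job is handed in: Remote flat in the tray (0.15 rad), buttons up. Black case flat on the desk, green on it, red on green: each centred on the one below within 8 mm along and across, long sides parallel within 0.12 rad (either way round), flat within 0.06 rad, label up. All released and at rest (all of step 1 and all of step 2 and all of step 3 and angle between black_case's own z axis and vertical below 0.06 rad and height (world z) of black_case below 0.005 m); the robot touches nothing.
It fails at once if a case or the remote is dropped or thrown (moves faster than 0.55 m/s out of the fingers, a fall of about 15 mm) ((contact force between the fingers and green_case below 0.1 N and linear speed of green_case above 0.55 m/s) or (contact force between the fingers and red_case below 0.1 N and linear speed of red_case above 0.55 m/s) or (contact force between the fingers and remote below 0.1 N and linear speed of remote above 0.55 m/s)).
It fails at once if the black case is moved more than 25 mm from where it stood (distance of black_case from where it was at the start of the episode above 0.025 m).
It fails at once if one of the other things (mouse, pen cup, note block, eraser, stapler, mug) is moved more than 25 mm (distance of any of mouse, pen_cup, note_block, eraser, stapler, mug from where it was at the start of the episode above 0.025 m).
It also fails if it takes over 69 s, if anything falls off the work surface, if the arm or the gripper's body presses on something with over 40 N, if the wrist force passes 120 N, or if a joint passes its speed limit or range.

## Robot

A 6-joint arm with a two-finger parallel gripper is mounted at the origin on the work surface. World frame = base frame: x ahead of the robot, y to its left, z up, the work surface at z = 0. Lengths are in m, angles in rad, forces in N, time in s.
With the tool pointing down it reaches from about 0.375 to 0.9 m from the base axis. Payload 3.1 kg.
Tool frame: the origin (TCP) lies at the very end of the fingers, on their centre line; the grasp point (between the pads) lies 19 mm behind it; z points along the fingers, y is the line along which they close (so a half turn about z gives the same grasp; the last joint's range is limited). The gripper opens to 85 mm and grips with 20 to 120 N. Pads are 22 mm wide; open, the fingers measure 114 mm over their backs; the gripper's body (76 mm by 85 mm) begins 54 mm behind the grasp point. The pads swing forward as they close: fully open they stand 13 mm farther back than shut.
Start: joints at [1.161, 0.527, 1.433, -0, 1.181, -0.178], TCP at [0.144, 0.608, 0.231] pointing down, gripper open.
Joint ranges: [-3.08, 3.08], [-0.75, 2.2], [0.22, 2.44], [-1.43, 4.57], [0, 2.65], [-2.85, 2.85]. Speed limits (rad/s): [2.79, 2.79, 3.14, 3.14, 3.14, 3.14].

## Interface

Orientations are given as a unit quaternion [x, y, z, w].
In Python, from station import manip, vision gives the robot as it stands.
- The arm moves only by the tool drive_tool, never from a script. Its argument "deltas" is a list that holds one entry, the list of rows, each a list of 4 numbers: the shift along the tool's x, y, z in mm, then the turn about the tool's z in rad. A call has 1 to 5 rows; each row is the pose to reach, as a shift and turn from the pose commanded when the call began, along the tool's axes at that moment; what a row does not reach only later rows make up. A row lasts 1/12 s, in which the tool goes at most 41.7 mm and 7.16 degrees, less where a joint would pass 70% of its speed; a pose out of reach is approached as far as the arm can. A call with a gripper value outside its range is refused whole. "jaw" is the finger opening in mm, from 0 to 85.4, set as the call begins (left out, the last holds). The fingers move at their own pace and stop on an object; "force" is the grip in N (left out, the last holds). Time passes only in rows, so rows that repeat a pose let the fingers close. It gives the time, the measured TCP pose, the force, the opening and the grip force at its end, in the units of the state.
- manip.sense(): the state, without advancing time (a new reading comes with each control period).
- vision.snapshot(name): name is "scene" or "top"; returns the picture (384x512x3 uint8, red, green, blue); there is no depth.
- vision.camera_model(name): a dict with "camera_matrix" (3x3 intrinsics, pixels), "rvec" (rotation vector, rad) and "tvec" (3), from world to camera coordinates, as OpenCV has them. Camera axes: x right, y down, z forward; pixel columns grow to the right and rows downward; lengths in m; the calibration is good to about 2 mm. A picture is of the moment at which its call begins. camera_model takes no time and is no camera call.
- manip.sign_off(): hands the job in; it is judged then, once.
The state is a dict: "t": time; "q": joint angles; "qd": joint speeds; "tau": joint torques, N m; "tcp_pos": TCP position; "tool_rot": TCP orientation; "force": force on the tool from outside, world axes, zero at the start; "ft_torque": the same for the moment, N m; "finger_gap": opening from 0.0 (shut) to 1.0 (fully open); "gripper_force": force on a finger pad.
Only numpy, scipy, OpenCV 4.12 (cv2) and the standard library are available. Lean on these libraries where they do the work, as an engineer would, in place of code of your own. Each camera call takes 0.05 s, during which the arm holds its last target. There are 200 camera calls.

## Working session

There is one attempt and no reset: what is moved stays moved. The work goes in short steps, Python scripts to look and compute and a tool call to move; the robot and the scene stay as the last step left them, time stands still between calls to the robot, and variables do not carry over. Pictures are saved under pics/ and viewed, at most 10 in all, crops included, and the job is handed in when it is done.

Besides the shell and the picture viewer there is one more tool, called by a JSON object that holds its "name" and its "arguments". drive_tool: Moves the arm, as the interface text tells. Its arguments: {"type":"object","properties":{"deltas":{"type":"array"},"jaw":{"type":"number"},"force":{"type":"number"}},"required":["deltas"]}

```bash
mkdir -p pics
python3 - <<'E'
from station import manip, vision
import cv2,numpy as np
for n in("scene","top"):
    im=vision.snapshot(n); cv2.imwrite(f"pics/{n}0.png",im[:,:,::-1]); cv2.imwrite(f"pics/{n}0b.png",cv2.resize(im[:,:,::-1],(800,600),interpolation=cv2.INTER_CUBIC))
    m=vision.camera_model(n); R=cv2.Rodrigues(np.array(m["rvec"]))[0]; print(n,np.round(m["camera_matrix"],1).tolist(),np.round(-R.T@np.ravel(m["tvec"]),3),np.round(R,2).tolist())
print(manip.sense())
E
```

```text
scene [[404.0, 0.0, 254.0], [0.0, 404.0, 186.3], [0.0, 0.0, 1.0]] [1.184 0.301 0.861] [[-0.38, 0.93, -0.01], [0.69, 0.27, -0.67], [-0.62, -0.26, -0.74]]
top [[373.9, 0.0, 252.4], [0.0, 373.9, 190.9], [0.0, 0.0, 1.0]] [0.352 0.014 1.064] [[-0.01, -1.0, -0.02], [-0.98, 0.01, -0.18], [0.18, 0.02, -0.98]]
{'t': 0.1, 'q': array([ 1.16051460e+00,  5.28354531e-01,  1.43376860e+00, -1.26730097e-05,
        1.18140674e+00, -1.78512974e-01]), 'qd': array([ 0.00208584, -0.00260092, -0.00250143,  0.00198217, -0.00020957,
        0.00072006]), 'tau': array([-7.99266691e-04, -4.43305743e+01, -1.78585446e+01, -2.57683332e-04,
        3.87923777e-03,  1.03963611e-06]), 'tcp_pos': array([0.14328479, 0.60769498, 0.23044472]), 'tool_rot': array([ 1.15622729e-01,  9.93292729e-01, -9.28636732e-04, -2.75446861e-04]), 'force': array([-0.55715975,  1.04421619,  0.33049481]), 'ft_torque': array([ 0.03679776,  0.00519958, -0.02940943]), 'gripper_force': 0.0, 'finger_gap': 0.9971935518926707}
```

View pics/top0b.png

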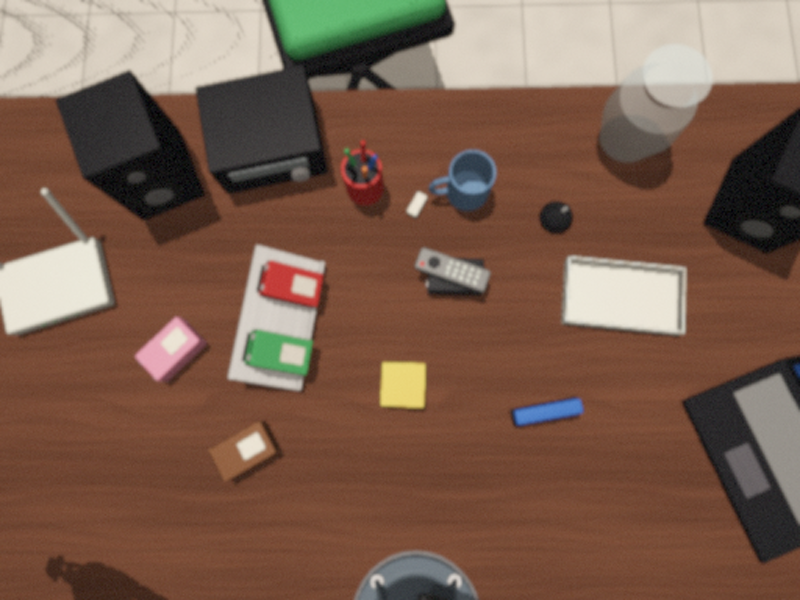

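View pics/scene0b.png

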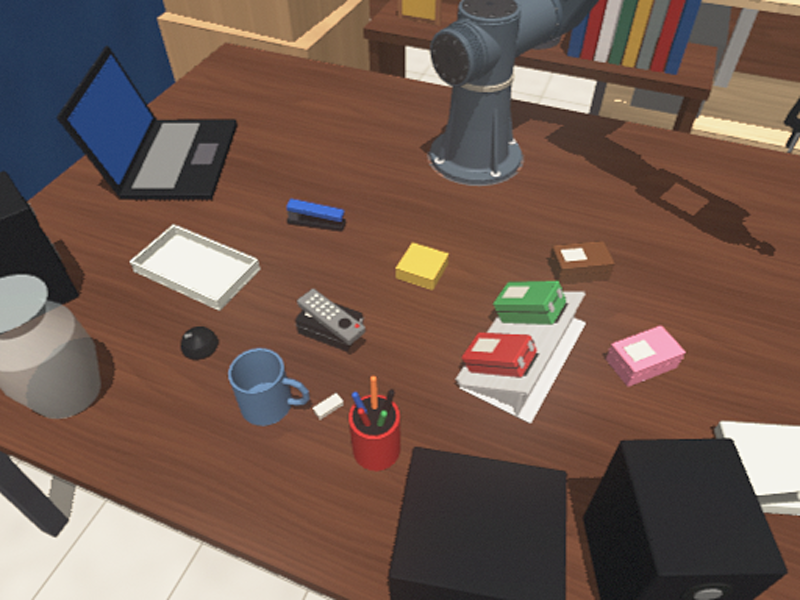

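The top view (512×384 px) shows the tray at about (399,189), the remote on the black case at (290,175), red at (187,182), green at (178,226) and the stand with its high side to the left. The scene view confirms this layout.

I'll look at enlarged crops next.

Run:
```python
import cv2,numpy as np
t=cv2.imread("pics/top0.png");s=cv2.imread("pics/scene0.png")
def c(im,x,y,w,h,f): return cv2.resize(im[y:y+h,x:x+w],None,fx=f,fy=f,interpolation=cv2.INTER_NEAREST)
a=c(t,140,150,80,100,5); b=c(t,255,150,80,60,5); d=c(s,285,170,100,100,4)[:, :400]; e=c(s,180,175,80,60,5)[:300]
L=np.zeros((600,800,3),np.uint8); 
L[:300,:400]=b; L[300:,:400]=e
L[:,400:]=0
a=c(t,140,150,80,100,3); d=c(s,285,170,100,100,3)
L[:300,400:640]=a; L[300:,400:700]=d
cv2.imwrite("pics/crop1.png",L)
```

```text
(no output)
```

View pics/crop1.png

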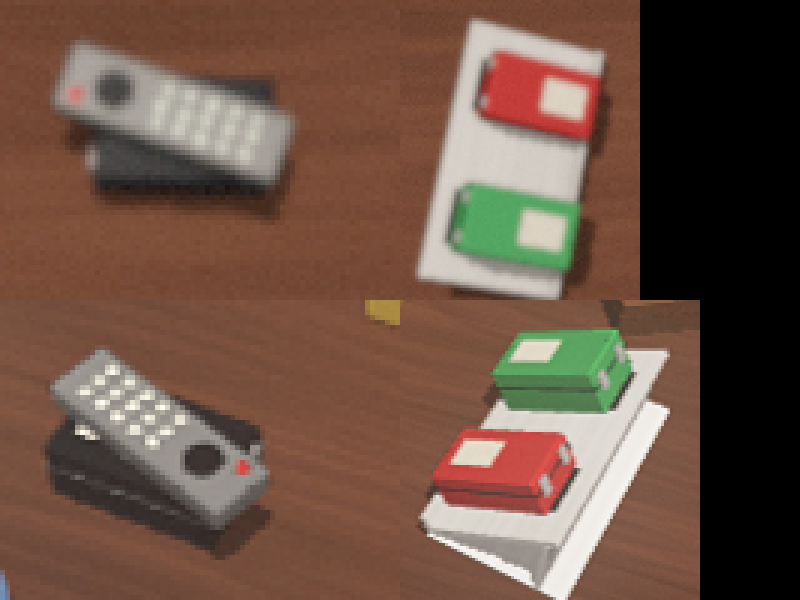

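```bash
cat > h.py <<'E'
import cv2,numpy as np
from station import manip,vision
def ray(n,px):
    m=vision.camera_model(n);R=cv2.Rodrigues(np.array(m["rvec"]))[0];K=np.array(m["camera_matrix"])
    d=R.T@np.linalg.solve(K,[px[0],px[1],1]);return -R.T@np.ravel(m["tvec"]),d/np.linalg.norm(d)
def onplane(n,px,p0,nrm=(0,0,1)):
    o,d=ray(n,px);return o+d*(np.dot(np.subtract(p0,o),nrm)/np.dot(d,nrm))
def tri(p1,p2):
    (a,d),(b,e)=ray("top",p1),ray("scene",p2)
    s=np.linalg.lstsq(np.c_[d,-e],b-a,rcond=None)[0];P,Q=a+d*s[0],b+e*s[1];return (P+Q)/2,np.linalg.norm(P-Q)
def big(mask,box):
    x,y,w,h=box;m=np.zeros_like(mask,np.uint8);m[y:y+h,x:x+w]=mask[y:y+h,x:x+w]
    c=max(cv2.findContours(m,0,1)[0],key=cv2.contourArea)
    f=cv2.drawContours(np.zeros_like(m),[c],-1,1,-1);M=cv2.moments(f,True)
    return c,(M["m10"]/M["m00"],M["m01"]/M["m00"]),int(M["m00"])
def rect(n,c,z):
    P=np.array([onplane(n,p,(0,0,z))[:2] for p in c[:,0].astype(float)],np.float32);return cv2.minAreaRect(P*1000)
E
python3 - <<'E'
from h import *
t=cv2.imread("pics/top0.png").astype(int);s=cv2.imread("pics/scene0.png").astype(int)
sat=lambda i:i.max(2)-i.min(2)
# remote: grey
c,m,a=big((sat(t)<40)&(t.max(2)>85),(255,150,80,60));print("remote",m,a,rect("top",c,.055))
c,m,a=big((sat(t)<45)&(t.max(2)>130),(345,150,110,75));print("tray",m,a,rect("top",c,.026))
lab=lambda i:(sat(i)<65)&(i.min(2)>140)
for nm,ch,bt,bs in(("red",2,(162,164,42,36),(294,210,52,34)),("green",1,(154,208,42,36),(314,178,52,32))):
    out={}
    for k,i,b in(("t",t,bt),("s",s,bs)):
        o=[j for j in(0,1,2) if j!=ch]
        col=(i[:,:,ch]-np.maximum(i[:,:,o[0]],i[:,:,o[1]]))>40
        c,m,a=big(col,b)
        f=cv2.drawContours(np.zeros(col.shape,np.uint8),[cv2.convexHull(c)],-1,1,-1)
        out[k]=(c,m,a); lb=lab(i)&(f>0); q=cv2.connectedComponentsWithStats(lb.astype(np.uint8)); j=1+np.argmax(q[2][1:,4]); out[k+"l"]=q[3][j],q[2][j,4]
        r=cv2.minAreaRect(c); print(nm,k,m,a,r,out[k+"l"])
    P,e=tri(out["tl"][0],out["sl"][0]);print("label 3D",P,e)
    np.save(nm+"_t.npy",out["t"][0]);np.save(nm+"_l.npy",P)
print(np.round(t[182,172:200].tolist()),)
E
```

```text
remote (289.44818304172276, 171.86406460296098) 743 ((592.5841064453125, -74.73607635498047), (134.1350555419922, 48.52467727661133), 70.25756072998047)
tray (399.73966704936856, 188.12083811710679) 3484 ((547.4979858398438, -382.43280029296875), (220.4445343017578, 127.58998107910156), 83.18219757080078)
red t (185.49823736780257, 181.5581668625147) 851 ((186.14706420898438, 181.41175842285156), (39.775840759277344, 23.525955200195312), 14.03624439239502) (array([194.05031447, 182.57232704]), np.int32(159))
red s (317.4400684931507, 225.68407534246575) 1168 ((317.9086608886719, 226.27919006347656), (49.8729362487793, 27.358867645263672), 4.085616588592529) (array([310.42342342, 220.53153153]), np.int32(111))
label 3D [0.56359422 0.1903792  0.05755914] 0.001066174188124476
green t (174.50244698205546, 224.97553017944534) 613 ((177.57691955566406, 225.1154022216797), (39.61545944213867, 22.749473571777344), 11.309932708740234) (array([186.78723404, 226.46808511]), np.int32(188))
green s (339.2, 192.54787234042553) 940 ((338.5, 193.0), (26.0, 45.0), 90.0) (array([329.71962617, 186.44859813]), np.int32(107))
label 3D [0.44209137 0.20612552 0.06630136] 0.0009995645043373888
[[ 54  58 195]
 [ 60  64 198]
 [ 59  62 196]
 [ 56  60 195]
 [ 54  57 193]
 [ 59  64 197]
 [ 54  59 194]
 [ 57  61 195]
 [ 56  57 194]
 [ 57  60 196]
 [ 60  62 197]
 [ 55  58 194]
 [ 59  61 196]
 [ 61  66 194]
 [ 93 103 199]
 [143 158 206]
 [179 194 214]
 [192 206 217]
 [193 208 218]
 [194 209 219]
 [194 210 219]
 [194 209 219]
 [194 209 220]
 [194 209 218]
 [194 209 219]
 [194 209 219]
 [193 208 219]
 [193 209 220]]
```

Run:
```python
from h import *
for nm in("red","green"):
    c=cv2.convexHull(np.load(nm+"_t.npy"));P=np.load(nm+"_l.npy")
    for yaw in(78,80.3,83):
        a=np.radians(yaw);u=np.array([np.cos(a),np.sin(a),0]);X=u*np.cos(np.pi/6)+[0,0,.5];Y=np.array([-u[1],u[0],0]);N=np.cross(X,Y)
        Q=np.array([onplane("top",p,P,N)-P for p in c[:,0].astype(float)]);q=np.float32(np.c_[Q@X,Q@Y]*1000)
        r=cv2.minAreaRect(q);C=P+X*r[0][0]/1e3+Y*r[0][1]/1e3
        print(nm,yaw,np.round(r[0],1),np.round(r[1],1),r[2],"topcentre",C.round(4),"ext",q.min(0),q.max(0))
```

```text
red 78 [21.7  2.4] [110.4  64.4] 2.124253988265991 topcentre [0.5651 0.2093 0.0684] ext [-34.511955 -30.676233] [76.48977  35.631878]
red 80.3 [21.9  1.6] [110.2  64.6] 0.13545194268226624 topcentre [0.5652 0.2094 0.0685] ext [-33.260338 -30.613075] [76.99221  33.991657]
red 83 [22.1  0.7] [ 64.9 110. ] 87.79316711425781 topcentre [0.5652 0.2095 0.0686] ext [-31.719093 -32.837135] [77.45002  34.494457]
green 78 [23.8  1.5] [107.8  59.3] 1.820244312286377 topcentre [0.4449 0.2266 0.0782] ext [-30.937881 -29.35686 ] [77.60402  31.767895]
green 80.3 [24.   0.7] [ 59.4 107.6] 89.82963562011719 topcentre [0.4449 0.2267 0.0783] ext [-29.7564   -29.091888] [77.751945 30.481949]
green 83 [24.1 -0.3] [ 59.5 107.3] 87.48804473876953 topcentre [0.445  0.2268 0.0783] ext [-28.312237 -31.742092] [77.788506 31.23435 ]
```

```bash
cat >> h.py <<'E'
from scipy.spatial.transform import Rotation
def go(xyz,yaw,frm=None):
    """xyz m, yaw of tool y (deg). Prints turn (rad) and shift (mm) in tool axes now and after the turn."""
    s=manip.sense();R=Rotation.from_quat(s["tool_rot"]).as_matrix();p=s["tcp_pos"]
    cur=np.degrees(np.arctan2(R[1,1],R[0,1]));d=np.array(xyz)-p
    a=np.radians(yaw);y=np.array([np.cos(a),np.sin(a),0]);R2=np.c_[[-y[1],y[0],0],y,[0,0,-1]]
    print("t",round(s["t"],2),"at",p.round(4),"yaw",round(cur,2),"turn",round(-np.radians((yaw-cur+180)%360-180),3),"shift now",(R.T@d*1e3).round(1),"after turn",(R2.T@d*1e3).round(1),"F",np.round(s["force"],1),"gap",round(s["finger_gap"]*85.4,1),"grip",round(s["gripper_force"],1))
E
python3 -c "
from h import *
go((.5926,-.0747,.15),-19.7)"
```

```text
t 0.1 at [0.1433 0.6077 0.2304] yaw 76.72 turn 1.683 shift now [-594.1 -560.8   81.3] after turn [-491.   653.    80.4] F [-0.6  1.   0.3] gap 85.2 grip 0.0
```

{"name": "drive_tool", "arguments": {"deltas": [[[0, 0, 0, 0.12], [0, 0, 0, 0.24], [0, 0, 0, 0.36], [0, 0, 0, 0.48], [0, 0, 0, 0.6]]]}}

```text
t: 0.52
tcp_pos: [0.1434, 0.6079, 0.2307]
tool_rot: [0.407, 0.914, -0.001, 0.0]
force: [0.2, -0.0, 0.1]
finger_gap: 1.0
gripper_force: 0.0
```

{"name": "drive_tool", "arguments": {"deltas": [[[0, 0, 0, 0.12], [0, 0, 0, 0.24], [0, 0, 0, 0.36], [0, 0, 0, 0.48], [0, 0, 0, 0.6]]]}}

```text
t: 0.93
tcp_pos: [0.1434, 0.6079, 0.2307]
tool_rot: [0.659, 0.753, -0.001, 0.0]
force: [0.4, 0.6, -0.7]
finger_gap: 1.001
gripper_force: 0.0
```

{"name": "drive_tool", "arguments": {"deltas": [[[0, 0, 0, 0.12], [0, 0, 0, 0.24], [0, 0, 0, 0.36], [0, 0, 0, 0.48], [0, 0, 0, 0.48]]]}}

```text
t: 1.35
tcp_pos: [0.1434, 0.6079, 0.2307]
tool_rot: [0.817, 0.576, -0.001, 0.0]
force: [-0.8, -0.7, -0.1]
finger_gap: 0.999
gripper_force: 0.0
```

{"name": "drive_tool", "arguments": {"deltas": [[[-24, 32, 0, 0], [-48, 64, 0, 0], [-72, 96, 0, 0], [-96, 128, 0, 0], [-120, 160, 0, 0]]]}}

```text
t: 1.77
tcp_pos: [0.2546, 0.44, 0.2311]
tool_rot: [0.816, 0.579, -0.0, 0.0]
force: [0.6, -0.8, 0.7]
finger_gap: 0.999
gripper_force: 0.0
```

{"name": "drive_tool", "arguments": {"deltas": [[[-24, 32, 0, 0], [-48, 64, 0, 0], [-72, 96, 0, 0], [-96, 128, 0, 0], [-120, 160, 0, 0]]]}}

```text
t: 2.18
tcp_pos: [0.3654, 0.2733, 0.2313]
tool_rot: [0.816, 0.578, -0.0, 0.0]
force: [-0.4, -0.1, 0.5]
finger_gap: 0.999
gripper_force: 0.0
```

{"name": "drive_tool", "arguments": {"deltas": [[[-24, 32, 0, 0], [-48, 64, 0, 0], [-72, 96, 0, 0], [-96, 128, 0, 0], [-120, 160, 0, 0]]]}}

```text
t: 2.6
tcp_pos: [0.4761, 0.1066, 0.2313]
tool_rot: [0.816, 0.578, -0.0, -0.0]
force: [-0.3, 1.3, -0.5]
finger_gap: 0.994
gripper_force: 0.0
```

{"name": "drive_tool", "arguments": {"deltas": [[[-24, 32, 0, 0], [-48, 64, 0, 0], [-72, 96, 0, 0], [-96, 128, 0, 0], [-120, 160, 0, 0]]]}}

```text
t: 3.02
tcp_pos: [0.5867, -0.06, 0.2311]
tool_rot: [0.816, 0.578, -0.0, -0.0]
force: [-0.1, 0.9, 0.6]
finger_gap: 0.999
gripper_force: 0.0
```

```bash
python3 -c "
from h import *
go((.5926,-.0747,.10),-19.7)"
```

```text
t 3.02 at [ 0.5867 -0.06    0.2311] yaw -19.36 turn 0.006 shift now [-11.9  10.5 131.1] after turn [-11.9  10.5 131.1] F [-0.1  0.9  0.6] gap 85.3 grip 0.0
```

{"name": "drive_tool", "arguments": {"deltas": [[[-6, 5, 38, 0.006], [-12, 10, 76, 0.006], [-12, 10, 114, 0.006], [-12, 10, 150, 0.006], [-12, 10, 165, 0.006]]]}}

```text
t: 3.43
tcp_pos: [0.5882, -0.0723, 0.0613]
tool_rot: [0.818, 0.575, -0.003, -0.003]
force: [-0.2, -1.0, 0.1]
finger_gap: 1.003
gripper_force: 0.0
```

{"name": "drive_tool", "arguments": {"deltas": [[[0, 0, 10, 0], [0, 0, 18, 0], [0, 0, 22, 0], [0, 0, 22, 0]]]}}

```text
t: 3.77
tcp_pos: [0.5919, -0.0728, 0.0444]
tool_rot: [0.818, 0.575, 0.0, 0.0]
force: [-0.3, 0.1, 0.4]
finger_gap: 0.998
gripper_force: 0.0
```

{"name": "drive_tool", "arguments": {"deltas": [[[0, 0, 0, 0], [0, 0, 0, 0], [0, 0, 0, 0], [0, 0, 0, 0], [0, 0, 0, 0]]], "jaw": 30, "force": 30}}

```text
t: 4.18
tcp_pos: [0.5923, -0.0729, 0.0455]
tool_rot: [0.819, 0.574, 0.001, 0.001]
force: [-0.7, 0.6, 5.2]
finger_gap: 0.461
gripper_force: 30.8
```

{"name": "drive_tool", "arguments": {"deltas": [[[0, 0, 0, 0], [0, 0, 0, 0], [0, 0, 0, 0], [0, 0, 0, 0], [0, 0, 0, 0]]]}}

```text
t: 4.6
tcp_pos: [0.5923, -0.0729, 0.0455]
tool_rot: [0.819, 0.574, 0.001, 0.001]
force: [-0.2, 0.1, 5.7]
finger_gap: 0.458
gripper_force: 30.9
```

{"name": "drive_tool", "arguments": {"deltas": [[[0, 0, -5, 0], [0, 0, -20, 0], [0, 0, -45, 0], [0, 0, -75, 0], [0, 0, -85, 0]]]}}

```text
t: 5.02
tcp_pos: [0.5935, -0.0733, 0.1328]
tool_rot: [0.818, 0.575, 0.002, 0.002]
force: [0.5, -0.9, -1.4]
finger_gap: 0.463
gripper_force: 30.4
```

```bash
python3 -c "
from h import *
go((.5475,-.382,.12),-6.8)
cv2.imwrite('pics/s1.png',vision.snapshot('scene')[150:300,120:320,::-1].repeat(4,0).repeat(4,1))"
```

```text
t 5.02 at [ 0.5935 -0.0733  0.1328] yaw -19.87 turn -0.228 shift now [-305.9   61.6   13.1] after turn [-312.    -9.1   12.8] F [ 0.5 -0.9 -1.4] gap 39.5 grip 30.4
```

View pics/s1.png

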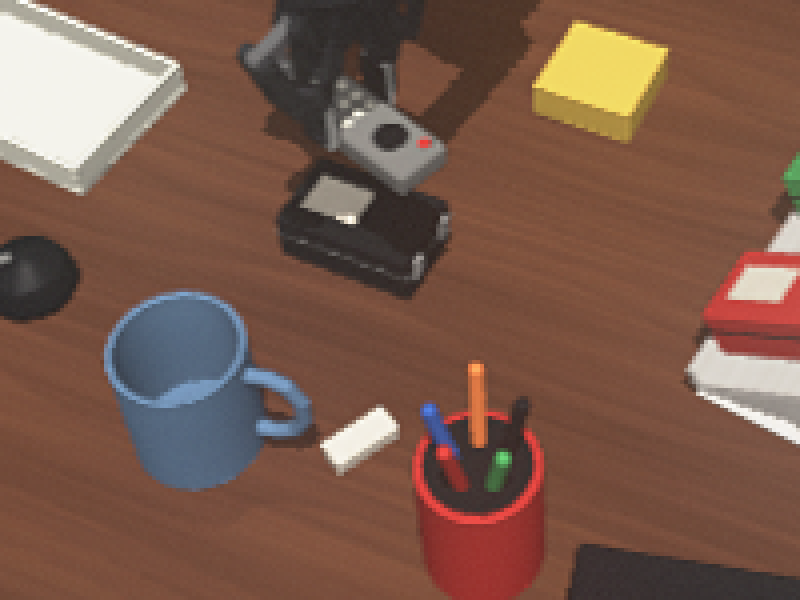

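The remote is held level in the fingers at about crop (385,140). The black case and its label are now clear at crop (365,225). Next is the tray.

{"name": "drive_tool", "arguments": {"deltas": [[[0, 0, 0, -0.08], [0, 0, 0, -0.16], [0, 0, 0, -0.228], [0, 0, 0, -0.228]]]}}

```text
t: 5.4
tcp_pos: [0.5907, -0.0725, 0.1281]
tool_rot: [0.748, 0.664, -0.001, -0.001]
force: [0.4, -0.3, -1.9]
finger_gap: 0.456
gripper_force: 30.4
```

{"name": "drive_tool", "arguments": {"deltas": [[[-25, 0, 0, 0], [-65, -2, 0, 0], [-105, -4, 0, 0], [-145, -5, 0, 0], [-185, -6, 0, 0]]]}}

```text
t: 5.82
tcp_pos: [0.5627, -0.2569, 0.1282]
tool_rot: [0.748, 0.663, -0.0, -0.001]
force: [0.6, 0.2, 0.1]
finger_gap: 0.458
gripper_force: 30.3
```

{"name": "drive_tool", "arguments": {"deltas": [[[-40, -1, 0, 0], [-80, -2, 0, 0], [-110, -3, 0, 0], [-127, -3, 0, 0], [-127, -3, 0, 0]]]}}

```text
t: 6.23
tcp_pos: [0.5447, -0.3857, 0.1284]
tool_rot: [0.75, 0.662, -0.0, 0.001]
force: [-0.1, -0.4, -0.1]
finger_gap: 0.461
gripper_force: 30.3
```

{"name": "drive_tool", "arguments": {"deltas": [[[0, 0, 30, 0], [0, 0, 65, 0], [0, 0, 92, 0], [0, 0, 105, 0], [0, 0, 105, 0]]]}}

```text
t: 6.65
tcp_pos: [0.5436, -0.3775, 0.0202]
tool_rot: [0.748, 0.664, -0.0, -0.005]
force: [-0.1, 0.3, -1.5]
finger_gap: 0.459
gripper_force: 30.3
```

```bash
python3 -c "
from h import *
go((.5475,-.382,.0095),-6.8)
i=vision.snapshot('top');cv2.imwrite('pics/t1.png',i[:,:,::-1])
j=vision.snapshot('scene')[110:240,60:260,::-1]
L=np.zeros((600,800,3),np.uint8);L[:390,:600]=j.repeat(3,0).repeat(3,1);L[390:590,:400]=i[150:200,250:350,::-1].repeat(4,0).repeat(4,1);cv2.imwrite('pics/s2.png',L)"
```

```text
t 6.65 at [ 0.5436 -0.3775  0.0202] yaw -6.77 turn 0.0 shift now [-4.   4.5 10.7] after turn [-4.   4.4 10.7] F [-0.1  0.3 -1.5] gap 39.2 grip 30.3
```

View pics/s2.png

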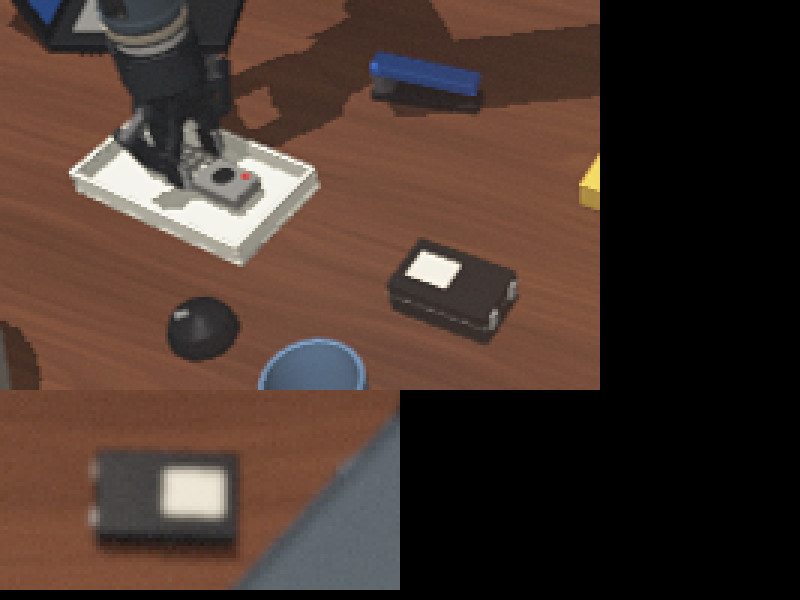

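The remote is level inside the tray, at about scene (130,170). I'll lower it the rest of the way and release it.

{"name": "drive_tool", "arguments": {"deltas": [[[-2, 2, 3, 0], [-4, 4, 6, 0], [-4, 4, 9, 0], [-4, 4, 11, 0], [-4, 4, 11, 0]]]}}

```text
t: 7.17
tcp_pos: [0.549, -0.386, 0.0134]
tool_rot: [0.748, 0.664, 0.0, -0.0]
force: [0.0, -0.2, -0.7]
finger_gap: 0.452
gripper_force: 30.4
```

{"name": "drive_tool", "arguments": {"deltas": [[[0, 0, 0, 0], [0, 0, 0, 0], [0, 0, 0, 0], [0, 0, 0, 0]]], "jaw": 60}}

```text
t: 7.5
tcp_pos: [0.5492, -0.3861, 0.0136]
tool_rot: [0.748, 0.664, 0.0, 0.0]
force: [0.0, -0.2, 0.8]
finger_gap: 0.702
gripper_force: 0.0
```

Run:
```python
from h import *
go((.5475,-.382,.12),-6.8)
t=cv2.imread("pics/t1.png").astype(int);s=vision.snapshot("scene")[:,:,::-1].astype(int)
lab=lambda i:i.min(2)>130
c,mt,a=big(lab(t),(280,160,40,30));print(mt,a,rect("top",c,.04))
c,ms,b=big(lab(s),(188,185,34,24));print(ms,b)
P,e=tri(mt,ms);print("label",P,e)
d=t.max(2)<62
c,m,a=big(d|lab(t),(265,155,60,40));c=cv2.convexHull(c)
print(m,a,rect("top",c,.04)); print(np.array([onplane("top",p,(0,0,.04))[:2] for p in c[:,0].astype(float)]).round(3).tolist())
print(t[155:195,284].max(1).tolist(), t[155:195,300].max(1).tolist(), t[178,268:320].max(1).tolist())
```

```text
t 7.5 at [ 0.5492 -0.3861  0.0136] yaw -6.82 turn -0.0 shift now [   3.9   -2.1 -106.4] after turn [   3.9   -2.2 -106.4] F [ 0.  -0.2  0.8] gap 59.9 grip 0.0
(297.8876404494382, 175.4494382022472) 178 ((583.653564453125, -97.28345489501953), (42.33892059326172, 31.575498580932617), 89.16304016113281)
(204.0, 199.5) 136
label [ 0.58446304 -0.09839644  0.03620675] 0.0007037737339781388
(297.8876404494382, 175.4494382022472) 178 ((583.6537475585938, -97.2834701538086), (42.33896255493164, 31.575439453125), 89.16315460205078)
[[0.599, -0.116], [0.596, -0.119], [0.57, -0.118], [0.568, -0.115], [0.568, -0.087], [0.571, -0.079], [0.574, -0.076], [0.58, -0.076], [0.6, -0.08]]
[110, 110, 108, 108, 111, 116, 121, 123, 120, 109, 87, 75, 72, 68, 68, 71, 68, 71, 69, 69, 74, 72, 71, 68, 71, 71, 71, 73, 70, 68, 55, 39, 33, 47, 63, 81, 102, 116, 125, 126] [112, 110, 107, 110, 115, 114, 122, 122, 124, 117, 95, 72, 66, 76, 131, 189, 221, 234, 237, 238, 237, 237, 237, 236, 230, 210, 165, 107, 70, 64, 58, 47, 35, 37, 59, 69, 82, 99, 118, 123] [114, 113, 109, 111, 114, 105, 78, 74, 74, 72, 75, 72, 72, 70, 71, 73, 68, 67, 68, 73, 72, 96, 156, 205, 229, 236, 236, 235, 236, 237, 235, 236, 236, 237, 236, 235, 226, 196, 139, 78, 67, 76, 102, 114, 113, 116, 113, 114, 114, 115, 116, 114]
```

{"name": "drive_tool", "arguments": {"deltas": [[[0, 0, -20, 0], [0, 0, -60, 0], [0, 0, -100, 0], [0, 0, -140, 0], [0, 0, -150, 0]]], "jaw": 85}}

```text
t: 7.97
tcp_pos: [0.5522, -0.3888, 0.171]
tool_rot: [0.748, 0.664, 0.0, 0.007]
force: [0.4, -0.6, 0.4]
finger_gap: 0.994
gripper_force: 0.0
```

Run:
```python
from h import *
for n,p in dict(L=(273.4,178),R=(309.6,178),T1=(284,164.9),B1=(284,185),T2=(300,164.9),B2=(300,185.2)).items(): print(n,onplane("top",p,(0,0,.04)).round(4))
i=vision.snapshot("top")[:,:,::-1];cv2.imwrite("pics/t2.png",i);t=i.astype(int)
c,m,a=big((t.max(2)-t.min(2)<40)&(t.max(2)<190)&(t.max(2)>90),(365,165,70,50));print("remote",m,a,rect("top",c,.02))
go((.4467,.2330,.2),-9.8)
```

```text
L [ 0.5774 -0.0296  0.04  ]
R [ 0.576  -0.1307  0.04  ]
T1 [ 0.6148 -0.0603  0.04  ]
B1 [ 0.557  -0.0588  0.04  ]
T2 [ 0.6141 -0.1052  0.04  ]
B2 [ 0.5558 -0.1033  0.04  ]
remote (399.5, 189.5) 3500 ((544.2785034179688, -386.360107421875), (202.7770538330078, 140.97344970703125), 89.14884185791016)
t 8.02 at [ 0.5521 -0.3887  0.1706] yaw -6.81 turn 0.052 shift now [ 604.6 -178.   -36. ] after turn [ 594.7 -209.7  -29.4] F [ 0.6 -0.6  1.7] gap 84.8 grip 0.0
```

{"name": "drive_tool", "arguments": {"deltas": [[[0, 0, -10, 0.052], [0, 0, -29, 0.052]]]}}

```text
t: 8.18
tcp_pos: [0.5473, -0.3842, 0.1896]
tool_rot: [0.765, 0.643, -0.0, -0.003]
force: [-0.4, 0.7, -0.2]
finger_gap: 0.994
gripper_force: 0.0
```

{"name": "drive_tool", "arguments": {"deltas": [[[36, -13, 0, 0], [74, -26, 0, 0], [112, -39, 0, 0], [150, -52, 0, 0], [188, -66, 0, 0]]]}}

```text
t: 8.6
tcp_pos: [0.5147, -0.1874, 0.1909]
tool_rot: [0.765, 0.644, -0.0, -0.001]
force: [0.0, 1.1, 1.2]
finger_gap: 0.996
gripper_force: 0.0
```

{"name": "drive_tool", "arguments": {"deltas": [[[38, -13, 0, 0], [76, -26, 0, 0], [114, -39, 0, 0], [152, -52, 0, 0], [188, -66, 0, 0]]]}}

```text
t: 9.02
tcp_pos: [0.4816, 0.0091, 0.1912]
tool_rot: [0.765, 0.644, -0.001, -0.001]
force: [-0.5, 0.1, 0.9]
finger_gap: 0.997
gripper_force: 0.0
```

{"name": "drive_tool", "arguments": {"deltas": [[[38, -13, 0, 0], [76, -26, 0, 0], [114, -39, 0, 0], [152, -52, 0, 0], [188, -66, 0, 0]]]}}

```text
t: 9.43
tcp_pos: [0.4486, 0.2054, 0.1912]
tool_rot: [0.765, 0.644, -0.001, -0.0]
force: [0.8, 0.5, 0.3]
finger_gap: 0.994
gripper_force: 0.0
```

{"name": "drive_tool", "arguments": {"deltas": [[[30, -12, 0, 0], [30, -12, 20, 0], [30, -12, 50, 0], [30, -12, 60, 0]]]}}

```text
t: 9.77
tcp_pos: [0.4402, 0.2352, 0.1289]
tool_rot: [0.764, 0.645, -0.003, -0.001]
force: [-0.6, 0.2, -0.7]
finger_gap: 0.997
gripper_force: 0.0
```

Run:
```python
from h import *
go((.4467,.2330,.040),-9.8)
t=vision.snapshot("top")[:,:,::-1];cv2.imwrite("pics/t3.png",t)
cv2.imwrite("pics/c3.png",t[155:215,355:445].repeat(5,0).repeat(5,1))
```

```text
t 9.77 at [0.4402 0.2352 0.1289] yaw -9.69 turn 0.002 shift now [-0.8  7.3 88.9] after turn [-1.1  6.8 88.9] F [-0.6  0.2 -0.7] gap 85.1 grip 0.0
```

View pics/c3.png

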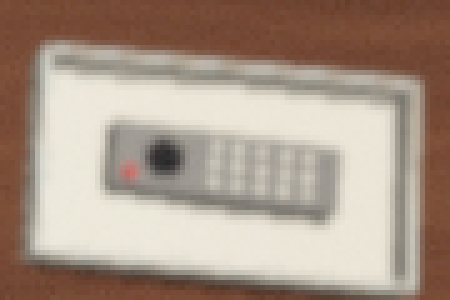

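The remote lies flat near the middle of the tray, at about top (399,189). Next I descend on the green case.

{"name": "drive_tool", "arguments": {"deltas": [[[0, 7, 20, 0], [-1, 7, 45, 0], [-1, 7, 65, 0], [-1, 7, 78, 0], [-1, 7, 78, 0]]]}}

```text
t: 10.23
tcp_pos: [0.4485, 0.2318, 0.0522]
tool_rot: [0.765, 0.644, -0.003, -0.001]
force: [0.4, -0.0, 0.8]
finger_gap: 0.993
gripper_force: 0.0
```

Run:
```python
from h import *
go((.4467,.2330,.040),-9.8)
a=vision.snapshot("scene")[:,:,::-1][150:270,280:390].repeat(4,0).repeat(4,1);cv2.imwrite("pics/c4.png",a)
```

```text
t 10.23 at [0.4485 0.2318 0.0522] yaw -9.88 turn -0.001 shift now [ 0.9 -1.9 12.2] after turn [ 0.9 -2.  12.2] F [ 0.4 -0.   0.8] gap 84.8 grip 0.0
```

View pics/c4.png

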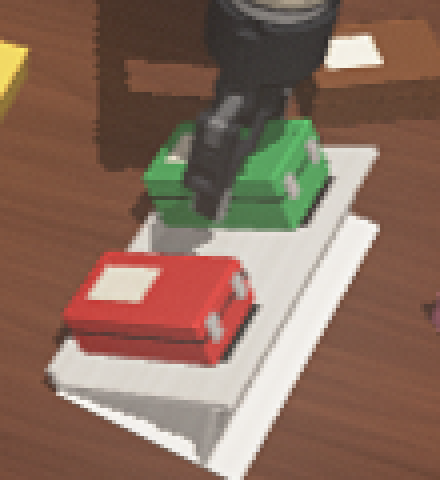

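The fingers straddle the green case with clearance, the near fingertip at about crop (210,210). I'll go down 10 mm and close.

{"name": "drive_tool", "arguments": {"deltas": [[[1, -2, 5, 0], [1, -2, 10, 0], [1, -2, 10, 0]]]}}

```text
t: 10.53
tcp_pos: [0.4482, 0.2342, 0.0445]
tool_rot: [0.765, 0.644, 0.0, 0.0]
force: [-0.2, -0.7, 0.1]
finger_gap: 0.995
gripper_force: 0.0
```

{"name": "drive_tool", "arguments": {"deltas": [[[0, 0, 0, 0], [0, 0, 0, 0], [0, 0, 0, 0], [0, 0, 0, 0], [0, 0, 0, 0]]], "jaw": 55, "force": 40}}

```text
t: 10.95
tcp_pos: [0.4485, 0.2344, 0.045]
tool_rot: [0.765, 0.644, 0.0, 0.0]
force: [-1.5, 0.2, 6.6]
finger_gap: 0.724
gripper_force: 45.1
```

{"name": "drive_tool", "arguments": {"deltas": [[[0, 0, -3, 0], [0, 0, -8, 0], [0, 0, -15, 0], [0, 0, -22, 0], [0, 0, -25, 0]]]}}

```text
t: 11.37
tcp_pos: [0.4486, 0.2344, 0.0704]
tool_rot: [0.765, 0.644, 0.001, 0.0]
force: [0.5, 0.1, -2.6]
finger_gap: 0.722
gripper_force: 44.5
```

Run:
```python
from h import *
go((.48,-.13,.2),-1)
a=vision.snapshot("scene")[:,:,::-1][150:270,280:390].repeat(4,0).repeat(4,1);cv2.imwrite("pics/c5.png",a)
```

```text
t 11.37 at [0.4486 0.2344 0.0704] yaw -9.79 turn -0.153 shift now [-353.7   93.1 -129.7] after turn [-363.8   37.8 -129.6] F [ 0.5  0.1 -2.6] gap 61.6 grip 44.5
```

View pics/c5.png

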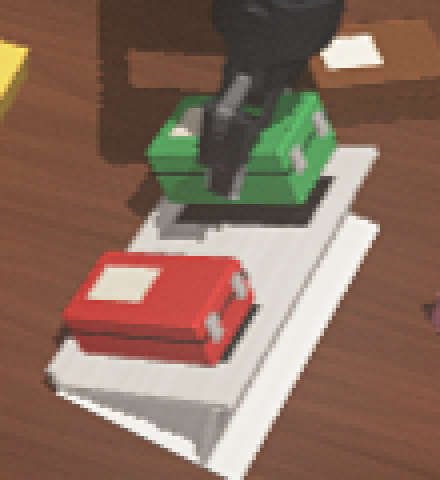

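Green is held, with its 30° tilt kept and the jaws at 61.6 mm. I'll carry it to clear desk and level it by rolling it over its low edge.

{"name": "drive_tool", "arguments": {"deltas": [[[0, 0, -30, 0], [0, 0, -60, -0.05], [0, 0, -60, -0.1], [0, 0, -60, -0.153], [0, 0, -60, -0.153]]]}}

```text
t: 11.83
tcp_pos: [0.4483, 0.2343, 0.1301]
tool_rot: [0.713, 0.701, 0.001, 0.0]
force: [0.4, -0.1, -3.1]
finger_gap: 0.72
gripper_force: 45.8
```

{"name": "drive_tool", "arguments": {"deltas": [[[-30, 3, 0, 0], [-70, 7, 0, 0], [-110, 11, 0, 0], [-150, 15, 0, 0], [-190, 19, 0, 0]]]}}

```text
t: 12.25
tcp_pos: [0.4632, 0.0425, 0.129]
tool_rot: [0.714, 0.701, -0.0, -0.0]
force: [0.9, -0.9, -2.5]
finger_gap: 0.723
gripper_force: 45.7
```

{"name": "drive_tool", "arguments": {"deltas": [[[-40, 4, 0, 0], [-80, 8, 0, 0], [-120, 12, 0, 0], [-160, 16, 0, 0], [-189, 19, 0, 0]]]}}

```text
t: 12.67
tcp_pos: [0.4796, -0.1489, 0.1291]
tool_rot: [0.715, 0.699, -0.0, 0.001]
force: [0.4, -0.2, -2.0]
finger_gap: 0.72
gripper_force: 45.7
```

{"name": "drive_tool", "arguments": {"deltas": [[[0, 0, 20, 0], [0, 0, 45, 0], [0, 0, 70, 0], [0, 0, 85, 0], [0, 0, 85, 0]]]}}

```text
t: 13.08
tcp_pos: [0.477, -0.1444, 0.0412]
tool_rot: [0.714, 0.7, -0.001, -0.004]
force: [-0.1, 0.4, -2.3]
finger_gap: 0.721
gripper_force: 45.4
```

Run:
```python
from h import *
go((.48,-.145,.033),-1)
```

```text
t 13.08 at [ 0.477  -0.1444  0.0412] yaw -1.14 turn -0.002 shift now [-0.6  3.1  8.2] after turn [-0.6  3.   8.2] F [-0.1  0.4 -2.3] gap 61.6 grip 45.4
```

Lower to contact, watching the force, with a reduced grip.

{"name": "drive_tool", "arguments": {"deltas": [[[0, 0, 3, 0], [0, 0, 6, 0], [0, 0, 8, 0], [0, 0, 8, 0]]], "force": 25}}

```text
t: 13.42
tcp_pos: [0.4798, -0.1455, 0.0368]
tool_rot: [0.713, 0.701, 0.0, 0.001]
force: [-0.6, 0.4, -2.1]
finger_gap: 0.722
gripper_force: 45.5
```

{"name": "drive_tool", "arguments": {"deltas": [[[1, 0, 1, 0], [3, 0, 2, 0], [5, 0, 4, 0], [5, 0, 4, 0]]]}}

```text
t: 13.75
tcp_pos: [0.4792, -0.1398, 0.0323]
tool_rot: [0.713, 0.701, -0.0, -0.0]
force: [-0.2, -0.1, -1.9]
finger_gap: 0.719
gripper_force: 45.5
```

{"name": "drive_tool", "arguments": {"deltas": [[[0, 0, 1, 0], [0, 0, 2, 0], [0, 0, 3, 0], [0, 0, 3, 0]]], "jaw": 56, "force": 25}}

```text
t: 14.08
tcp_pos: [0.4795, -0.1401, 0.0305]
tool_rot: [0.713, 0.701, 0.0, 0.0]
force: [-1.2, 2.0, 9.3]
finger_gap: 0.724
gripper_force: 47.1
```

{"name": "drive_tool", "arguments": {"deltas": [[[2, 0, 1, 0], [4, 0, 3, 0], [5, 0, 4, 0], [5, 0, 4, 0]]]}}

```text
t: 14.42
tcp_pos: [0.4797, -0.1354, 0.0268]
tool_rot: [0.713, 0.701, 0.0, 0.001]
force: [-1.6, 2.2, 12.7]
finger_gap: 0.722
gripper_force: 47.6
```

{"name": "drive_tool", "arguments": {"deltas": [[[2, 0, 1.5, 0], [4, 0, 3.5, 0], [6, 0, 5.5, 0], [8, 0, 7.5, 0], [9.5, 0, 9, 0]]]}}

```text
t: 14.83
tcp_pos: [0.4798, -0.126, 0.0175]
tool_rot: [0.713, 0.701, -0.0, 0.001]
force: [-1.9, 0.5, 8.5]
finger_gap: 0.724
gripper_force: 47.6
```

{"name": "drive_tool", "arguments": {"deltas": [[[1.5, 0, 2, 0], [3, 0, 4, 0], [4.5, 0, 6, 0], [6, 0, 8, 0], [6.5, 0, 9, 0]]]}}

```text
t: 15.25
tcp_pos: [0.4799, -0.1194, 0.0083]
tool_rot: [0.713, 0.701, 0.0, 0.001]
force: [-0.7, 1.0, 9.8]
finger_gap: 0.723
gripper_force: 48.2
```

Run:
```python
from h import *
go((.48,-.122,.008),-1)
a=vision.snapshot("scene")[:,:,::-1][110:230,150:270].repeat(4,0).repeat(4,1);cv2.imwrite("pics/c6.png",a)
```

```text
t 15.25 at [ 0.4799 -0.1194  0.0083] yaw -1.0 turn -0.0 shift now [-2.6  0.1  0.3] after turn [-2.6  0.1  0.3] F [-0.7  1.   9.8] gap 61.8 grip 48.2
```

View pics/c6.png

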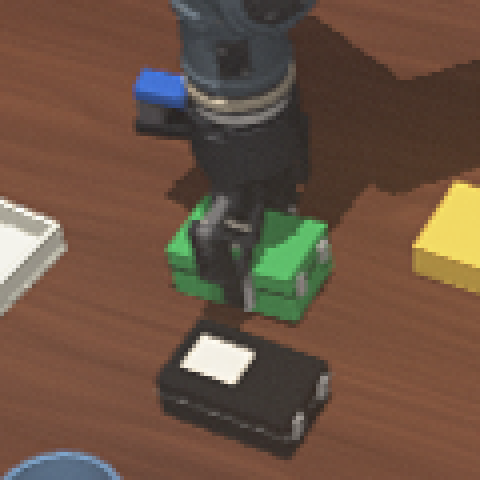

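Green is almost flat on the desk, its bottom edge at crop (172,285) to (295,318) running parallel to the black case's edge. I'll press a little more until the force rises.

{"name": "drive_tool", "arguments": {"deltas": [[[0, 0, 1, 0], [0, 0, 2, 0], [0, 0, 2, 0]]]}}

```text
t: 15.55
tcp_pos: [0.4799, -0.1186, 0.0066]
tool_rot: [0.713, 0.701, 0.0, 0.0]
force: [-0.3, 5.8, 11.4]
finger_gap: 0.72
gripper_force: 48.8
```

{"name": "drive_tool", "arguments": {"deltas": [[[0, 0, 1, 0], [0, 0, 2, 0], [0, 0, 2, 0]]]}}

```text
t: 15.8
tcp_pos: [0.4799, -0.1179, 0.0047]
tool_rot: [0.713, 0.701, 0.001, -0.0]
force: [0.0, 8.9, 12.8]
finger_gap: 0.724
gripper_force: 49.1
```

{"name": "drive_tool", "arguments": {"deltas": [[[1, 0, 0, 0], [1, 0, 0, 0], [1, 0, 0, 0]]], "jaw": 63}}

```text
t: 16.05
tcp_pos: [0.4802, -0.1186, 0.0034]
tool_rot: [0.713, 0.701, 0.0, 0.0]
force: [-0.9, -0.5, -0.0]
finger_gap: 0.737
gripper_force: 0.0
```

{"name": "drive_tool", "arguments": {"deltas": [[[0, 0, 0, 0], [0, 0, 0, 0], [0, 0, 0, 0]]], "jaw": 84}}

```text
t: 16.3
tcp_pos: [0.4798, -0.1186, 0.0031]
tool_rot: [0.714, 0.701, -0.0, -0.0]
force: [-0.2, -0.2, 0.3]
finger_gap: 0.984
gripper_force: 0.0
```

{"name": "drive_tool", "arguments": {"deltas": [[[0, 0, -20, 0], [0, 0, -60, 0], [0, 0, -100, 0], [0, 0, -130, 0], [0, 0, -130, 0]]]}}

```text
t: 16.72
tcp_pos: [0.4832, -0.12, 0.1386]
tool_rot: [0.713, 0.701, 0.002, 0.005]
force: [0.8, 0.1, 0.9]
finger_gap: 0.985
gripper_force: 0.0
```

{"name": "drive_tool", "arguments": {"deltas": [[[20, 0, 0, 0], [60, 0, 0, 0], [100, 0, 0, 0], [140, 0, 0, 0], [150, 0, 0, 0]]]}}

```text
t: 17.13
tcp_pos: [0.4806, 0.036, 0.1326]
tool_rot: [0.712, 0.702, -0.0, -0.002]
force: [-0.2, -0.5, -0.5]
finger_gap: 0.978
gripper_force: 0.0
```

```bash
cat >> h.py <<'E'
def case(ch,bt,bs,tag):
    out=[]
    for n,b in(("top",bt),("scene",bs)):
        i=vision.snapshot(n)[:,:,::-1];cv2.imwrite(f"pics/{tag}_{n}.png",i);i=i.astype(int)
        o=[j for j in range(3) if j!=ch]
        col=(i[:,:,ch]-np.maximum(i[:,:,o[0]],i[:,:,o[1]]))>(50 if ch==2 else 40)
        if n=="top": col=col&(i[:,:,ch]>(150 if ch==2 else 105))
        c,m,a=big(col,b);h=cv2.convexHull(c);f=cv2.drawContours(np.zeros(col.shape,np.uint8),[h],-1,1,-1)
        lb=((i.min(2)>130)&(f>0)).astype(np.uint8);q=cv2.connectedComponentsWithStats(lb);j=1+np.argmax(q[2][1:,4])
        out.append((q[3][j],h,lb==1,a));print(n,"area",a,"label",q[3][j].round(1),q[2][j,4],"bbox",cv2.boundingRect(h))
    P,e=tri(out[0][0],out[1][0]);print("label3D",P.round(4),round(e,4));return P,out
E
python3 - <<'E'
from h import *
go((.48,-.122,.008),-1)
P,o=case(1,(275,180,70,50),(185,130,60,60),"g1")
for z in(.045,):
    print(rect("top",o[0][1],z), onplane("top",o[0][0],(0,0,z)))
E
```

```text
t 17.13 at [0.4806 0.036  0.1326] yaw -0.83 turn 0.003 shift now [-158.3    2.1  124.3] after turn [-158.     2.2  124.6] F [-0.2 -0.5 -0.5] gap 83.5 grip 0.0
top area 842 label [316.1 212.4] 232 bbox (291, 202, 37, 23)
scene area 787 label [206.5 167.8] 125 bbox (193, 159, 40, 31)
label3D [ 0.4785 -0.1439  0.0415] 0.0013
((477.1263122558594, -124.8707046508789), (99.54984283447266, 60.563934326171875), 89.25203704833984) [ 0.47826577 -0.1439901   0.045     ]
```

{"name": "drive_tool", "arguments": {"deltas": [[[-40, -1, 0, 0], [-80, -2, 0, 0], [-120, -3, 0, 0], [-160, -3, 0, 0], [-160, -3, 20, 0]]]}}

```text
t: 17.65
tcp_pos: [0.4809, -0.1387, 0.1156]
tool_rot: [0.716, 0.698, 0.001, 0.007]
force: [1.3, 0.6, 1.0]
finger_gap: 0.986
gripper_force: 0.0
```

{"name": "drive_tool", "arguments": {"deltas": [[[0, 0, 40, 0], [0, 0, 70, 0], [0, 0, 87, 0], [0, 0, 95, 0], [0, 0, 95, 0]]]}}

```text
t: 18.07
tcp_pos: [0.4753, -0.1292, 0.0163]
tool_rot: [0.714, 0.7, -0.001, -0.002]
force: [0.1, -0.7, -0.2]
finger_gap: 0.982
gripper_force: 0.0
```

```bash
python3 -c "
from h import *
go((.4778,-.1248,.010),-.75)"
```

```text
t 18.07 at [ 0.4753 -0.1292  0.0163] yaw -1.13 turn -0.007 shift now [4.4 2.4 6.3] after turn [4.4 2.4 6.3] F [ 0.1 -0.7 -0.2] gap 83.8 grip 0.0
```

{"name": "drive_tool", "arguments": {"deltas": [[[3, 2, 4, 0], [3, 2, 5, 0], [3, 2, 5, 0], [3, 2, 5, 0]]]}}

```text
t: 18.4
tcp_pos: [0.4794, -0.1255, 0.0143]
tool_rot: [0.713, 0.701, 0.0, 0.001]
force: [0.5, -0.1, 0.5]
finger_gap: 0.985
gripper_force: 0.0
```

{"name": "drive_tool", "arguments": {"deltas": [[[0, 0, 0, 0], [0, 0, 0, 0], [0, 0, 0, 0], [0, 0, 0, 0], [0, 0, 0, 0]]], "jaw": 55, "force": 40}}

```text
t: 18.82
tcp_pos: [0.4792, -0.1254, 0.0142]
tool_rot: [0.713, 0.701, 0.0, 0.001]
force: [0.2, 1.3, 5.2]
finger_gap: 0.718
gripper_force: 43.7
```

{"name": "drive_tool", "arguments": {"deltas": [[[0, 0, -5, 0], [0, 0, -20, 0], [0, 0, -45, 0], [0, 0, -70, 0], [0, 0, -70, 0]]]}}

```text
t: 19.23
tcp_pos: [0.4808, -0.1262, 0.0869]
tool_rot: [0.713, 0.701, 0.001, 0.003]
force: [1.1, -1.4, -2.5]
finger_gap: 0.718
gripper_force: 44.6
```

```bash
python3 -c "
from h import *
go((.4778,-.1248,.010),-.75)"
```

```text
t 19.23 at [ 0.4808 -0.1262  0.0869] yaw -1.01 turn -0.005 shift now [ 1.6 -3.5 76.8] after turn [ 1.4 -3.  76.9] F [ 1.1 -1.4 -2.5] gap 61.3 grip 44.6
```

{"name": "drive_tool", "arguments": {"deltas": [[[10, 22, 0, 0], [25, 55, 0, 0], [40, 88, 0, 0], [47, 104, 0, 0], [47, 104, 0, 0]]]}}

```text
t: 19.65
tcp_pos: [0.5878, -0.0791, 0.083]
tool_rot: [0.713, 0.702, 0.002, 0.002]
force: [-0.2, -0.7, -2.1]
finger_gap: 0.719
gripper_force: 44.7
```

{"name": "drive_tool", "arguments": {"deltas": [[[0, 0, 10, 0], [0, 0, 18, 0], [0, 0, 22, 0], [0, 0, 22, 0], [0, 0, 22, 0]]]}}

```text
t: 20.07
tcp_pos: [0.5821, -0.0805, 0.0604]
tool_rot: [0.714, 0.7, -0.001, -0.001]
force: [1.1, 0.2, -1.6]
finger_gap: 0.719
gripper_force: 44.7
```

```bash
python3 -c "
from h import *
go((.5848,-.0797,.0535),-1)"
```

```text
t 20.07 at [ 0.5821 -0.0805  0.0604] yaw -1.09 turn -0.002 shift now [0.8 2.8 6.9] after turn [0.8 2.7 6.9] F [ 1.1  0.2 -1.6] gap 61.4 grip 44.7
```

Correct sideways while still above, then lower.

{"name": "drive_tool", "arguments": {"deltas": [[[1, 2, 0, 0], [1, 2, 0, 0], [1, 2, 0, 0], [1, 2, 0, 0]]]}}

```text
t: 20.4
tcp_pos: [0.5858, -0.0794, 0.0617]
tool_rot: [0.713, 0.701, 0.0, 0.0]
force: [-0.1, -0.7, -2.0]
finger_gap: 0.723
gripper_force: 44.7
```

{"name": "drive_tool", "arguments": {"deltas": [[[0, 0, 1.5, 0], [0, 0, 3, 0], [0, 0, 4, 0], [0, 0, 4, 0]]]}}

```text
t: 20.73
tcp_pos: [0.5853, -0.0792, 0.057]
tool_rot: [0.713, 0.701, -0.0, -0.0]
force: [-0.6, 0.0, -3.1]
finger_gap: 0.716
gripper_force: 44.7
```

{"name": "drive_tool", "arguments": {"deltas": [[[0, 0, 1, 0], [0, 0, 2, 0], [0, 0, 3, 0], [0, 0, 3.5, 0], [0, 0, 3.5, 0]]]}}

```text
t: 21.15
tcp_pos: [0.5856, -0.0792, 0.0543]
tool_rot: [0.713, 0.701, 0.0, 0.0]
force: [-2.1, 0.9, 2.0]
finger_gap: 0.714
gripper_force: 45.0
```

{"name": "drive_tool", "arguments": {"deltas": [[[0, 0, 0, 0], [0, 0, 0, 0], [0, 0, 0, 0], [0, 0, 0, 0]]], "jaw": 84}}

```text
t: 21.48
tcp_pos: [0.5857, -0.0793, 0.0538]
tool_rot: [0.713, 0.701, 0.0, 0.0]
force: [0.3, -0.4, -1.1]
finger_gap: 0.979
gripper_force: 0.0
```

{"name": "drive_tool", "arguments": {"deltas": [[[0, 0, -20, 0], [0, 0, -60, 0], [0, 0, -100, 0], [0, 0, -130, 0], [0, 0, -130, 0]]]}}

```text
t: 21.9
tcp_pos: [0.5899, -0.0806, 0.1907]
tool_rot: [0.713, 0.701, 0.003, 0.006]
force: [0.3, -0.2, 0.3]
finger_gap: 0.984
gripper_force: 0.0
```

{"name": "drive_tool", "arguments": {"deltas": [[[30, 0, 0, 0], [70, 0, 0, 0], [110, 0, 0, 0], [150, 0, 0, 0], [190, 0, 0, 0]]]}}

```text
t: 22.32
tcp_pos: [0.5885, 0.1123, 0.1834]
tool_rot: [0.714, 0.7, -0.0, -0.0]
force: [2.1, 0.0, -0.2]
finger_gap: 0.986
gripper_force: 0.0
```

Run:
```python
from h import *
P,o=case(1,(260,140,75,60),(170,160,70,65),"g2")
r=rect("top",o[0][1],.085);print(r,onplane("top",o[0][0],(0,0,.085)))
go((.5685,.2160,.2),-9.8)
a=cv2.imread("pics/g2_top.png")[145:200,255:335].repeat(5,0).repeat(5,1);b=cv2.imread("pics/g2_scene.png")[160:240,170:250].repeat(5,0).repeat(5,1)
L=np.zeros((400,800,3),np.uint8);L[:275,:400]=a;L[:,400:]=b;cv2.imwrite("pics/c7.png",L)
```

```text
top area 853 label [299.4 171.6] 241 bbox (274, 161, 38, 23)
scene area 983 label [202.8 188.1] 154 bbox (187, 178, 44, 37)
label3D [ 0.5844 -0.0973  0.0824] 0.0017
((583.3641357421875, -79.33380126953125), (99.40926361083984, 60.64279556274414), 89.13742065429688) [ 0.58414387 -0.0977811   0.085     ]
t 22.42 at [0.5879 0.1165 0.1833] yaw -0.66 turn 0.16 shift now [ 99.3 -20.6 -16.5] after turn [ 94.8 -36.1 -16.7] F [-0.4 -0.  -0.4] gap 83.9 grip 0.0
```

Green sits on black with label offsets of about 0.5 mm, level within measurement. Next is the red case.

{"name": "drive_tool", "arguments": {"deltas": [[[0, 0, 0, 0.08], [0, 0, 0, 0.16], [0, 0, 0, 0.16]]]}}

```text
t: 22.67
tcp_pos: [0.5887, 0.1105, 0.1833]
tool_rot: [0.767, 0.641, -0.0, -0.0]
force: [-0.8, 0.2, -0.7]
finger_gap: 0.984
gripper_force: 0.0
```

{"name": "drive_tool", "arguments": {"deltas": [[[35, -12, 0, 0], [70, -24, 0, 0], [94, -35, 0, 0], [94, -35, 20, 0], [94, -35, 50, 0]]]}}

```text
t: 23.08
tcp_pos: [0.5735, 0.2111, 0.1361]
tool_rot: [0.766, 0.643, 0.003, 0.002]
force: [1.0, -0.3, -1.1]
finger_gap: 0.983
gripper_force: 0.0
```

{"name": "drive_tool", "arguments": {"deltas": [[[0, 0, 0, 0], [0, 0, 0, 0], [0, 0, 0, 0]]]}}

```text
t: 23.33
tcp_pos: [0.5719, 0.2088, 0.1344]
tool_rot: [0.767, 0.641, 0.0, 0.0]
force: [-0.3, -0.2, 0.0]
finger_gap: 0.983
gripper_force: 0.0
```

```bash
python3 -c "
from h import *
go((.569,.2150,.041),-9.8)"
```

```text
t 23.33 at [0.5719 0.2088 0.1344] yaw -10.21 turn -0.007 shift now [ 5.6 -4.  93.4] after turn [ 5.7 -3.9 93.4] F [-0.3 -0.2  0. ] gap 84.0 grip 0.0
```

{"name": "drive_tool", "arguments": {"deltas": [[[6, -4, 25, -0.007], [6, -4, 50, -0.007], [6, -4, 70, -0.007], [6, -4, 82, -0.007], [6, -4, 82, -0.007]]]}}

```text
t: 23.75
tcp_pos: [0.5677, 0.2153, 0.0506]
tool_rot: [0.765, 0.644, -0.001, -0.001]
force: [-1.4, 0.2, 0.0]
finger_gap: 0.984
gripper_force: 0.0
```

{"name": "drive_tool", "arguments": {"deltas": [[[0, 0, 3, 0], [0, 0, 6, 0], [0, 0, 9, 0], [0, 0, 10, 0], [0, 0, 10, 0]]]}}

```text
t: 24.17
tcp_pos: [0.5685, 0.2161, 0.0422]
tool_rot: [0.765, 0.644, 0.0, 0.0]
force: [0.8, -0.8, 0.2]
finger_gap: 0.982
gripper_force: 0.0
```

```bash
python3 -c "
from h import *
go((.569,.2150,.041),-9.8)"
```

```text
t 24.17 at [0.5685 0.2161 0.0422] yaw -9.8 turn 0.0 shift now [-1.   0.6  1.2] after turn [-1.   0.6  1.2] F [ 0.8 -0.8  0.2] gap 83.9 grip 0.0
```

{"name": "drive_tool", "arguments": {"deltas": [[[0, 0, 0, 0], [0, 0, 0, 0], [0, 0, 0, 0], [0, 0, 0, 0], [0, 0, 0, 0]]], "jaw": 55, "force": 40}}

```text
t: 24.58
tcp_pos: [0.5687, 0.2161, 0.0424]
tool_rot: [0.765, 0.644, 0.0, 0.0]
force: [-0.1, 0.4, 3.9]
finger_gap: 0.72
gripper_force: 45.4
```

{"name": "drive_tool", "arguments": {"deltas": [[[0, 0, -4, 0], [0, 0, -15, 0], [0, 0, -40, 0], [0, 0, -75, 0], [0, 0, -110, 0]]]}}

```text
t: 25.0
tcp_pos: [0.567, 0.2158, 0.1522]
tool_rot: [0.765, 0.644, -0.002, -0.001]
force: [1.2, 0.5, -1.4]
finger_gap: 0.722
gripper_force: 44.8
```

{"name": "drive_tool", "arguments": {"deltas": [[[0, 0, -8, -0.08], [0, 0, -8, -0.153], [0, 0, -8, -0.153]]]}}

```text
t: 25.25
tcp_pos: [0.5686, 0.2162, 0.1616]
tool_rot: [0.713, 0.701, 0.001, 0.001]
force: [-0.1, 0.4, -1.9]
finger_gap: 0.723
gripper_force: 44.9
```

```bash
python3 -c "
from h import *
go((.48,-.145,.033),-1)
P,o=case(2,(140,140,80,65),(280,190,80,60),'r1')"
```

```text
t 25.25 at [0.5686 0.2162 0.1616] yaw -0.96 turn 0.001 shift now [-362.7  -82.9  128.3] after turn [-362.7  -82.3  128.6] F [-0.1  0.4 -1.9] gap 61.7 grip 44.9
top area 128 label [191.1 168.2] 40 bbox (183, 159, 16, 19)
scene area 335 label [342.8 196.8] 19 bbox (327, 190, 24, 19)
label3D [0.5699 0.217  0.1684] 0.0777
```

{"name": "drive_tool", "arguments": {"deltas": [[[-25, -6, 0, 0], [-63, -14, 0, 0], [-101, -23, 0, 0], [-139, -32, 0, 0], [-177, -40, 0, 0]]]}}

```text
t: 25.77
tcp_pos: [0.5235, 0.0387, 0.159]
tool_rot: [0.714, 0.7, -0.001, -0.001]
force: [0.8, -0.7, -1.5]
finger_gap: 0.72
gripper_force: 44.9
```

{"name": "drive_tool", "arguments": {"deltas": [[[-38, -9, 0, 0], [-76, -17, 0, 0], [-114, -26, 0, 0], [-152, -35, 0, 0], [-186, -42, 0, 0]]]}}

```text
t: 26.18
tcp_pos: [0.4782, -0.1472, 0.1591]
tool_rot: [0.714, 0.7, -0.0, -0.001]
force: [1.5, -0.0, -1.8]
finger_gap: 0.718
gripper_force: 44.9
```

{"name": "drive_tool", "arguments": {"deltas": [[[0, 0, 25, 0], [0, 0, 60, 0], [0, 0, 95, 0], [0, 0, 120, 0], [0, 0, 120, 0]]]}}

```text
t: 26.6
tcp_pos: [0.4762, -0.1438, 0.0351]
tool_rot: [0.714, 0.7, -0.002, -0.006]
force: [-1.1, 1.2, -1.0]
finger_gap: 0.718
gripper_force: 44.7
```

{"name": "drive_tool", "arguments": {"deltas": [[[0, 0, 2, 0], [0, 0, 4, 0], [0, 0, 5, 0], [0, 0, 5, 0]]], "jaw": 56, "force": 25}}

```text
t: 26.93
tcp_pos: [0.4807, -0.1458, 0.0361]
tool_rot: [0.713, 0.701, 0.0, 0.001]
force: [0.0, -0.5, -2.5]
finger_gap: 0.719
gripper_force: 44.8
```

{"name": "drive_tool", "arguments": {"deltas": [[[0, 0, 1, 0], [0, 0, 2, 0], [0, 0, 3, 0], [0, 0, 4, 0], [0, 0, 4, 0]]]}}

```text
t: 27.35
tcp_pos: [0.4797, -0.1454, 0.0308]
tool_rot: [0.713, 0.701, -0.0, 0.0]
force: [0.5, 0.5, -1.9]
finger_gap: 0.723
gripper_force: 44.8
```

{"name": "drive_tool", "arguments": {"deltas": [[[0, 0, 1, 0], [0, 0, 2, 0], [0, 0, 2, 0]]]}}

```text
t: 27.6
tcp_pos: [0.4796, -0.1454, 0.0286]
tool_rot: [0.713, 0.701, -0.0, -0.0]
force: [-0.4, 0.2, -1.2]
finger_gap: 0.718
gripper_force: 44.8
```

{"name": "drive_tool", "arguments": {"deltas": [[[0, 0, 1, 0], [0, 0, 1.5, 0], [0, 0, 1.5, 0]]]}}

```text
t: 27.85
tcp_pos: [0.4797, -0.1453, 0.0279]
tool_rot: [0.713, 0.701, 0.0, 0.0]
force: [-1.2, 1.0, 4.6]
finger_gap: 0.721
gripper_force: 45.9
```

{"name": "drive_tool", "arguments": {"deltas": [[[2, 0, 1.5, 0], [4, 0, 3, 0], [6, 0, 5, 0], [8, 0, 7, 0], [9.5, 0, 8.5, 0]]]}}

```text
t: 28.27
tcp_pos: [0.48, -0.1364, 0.0198]
tool_rot: [0.713, 0.701, -0.0, 0.001]
force: [-1.2, -0.3, 7.5]
finger_gap: 0.72
gripper_force: 45.9
```

{"name": "drive_tool", "arguments": {"deltas": [[[2, 0, 2, 0], [4, 0, 5, 0], [6, 0, 8, 0], [8, 0, 10.5, 0], [10, 0, 13.5, 0]]]}}

```text
t: 28.68
tcp_pos: [0.4802, -0.1264, 0.0062]
tool_rot: [0.713, 0.701, -0.0, 0.001]
force: [-3.2, -1.8, 7.6]
finger_gap: 0.718
gripper_force: 46.2
```

{"name": "drive_tool", "arguments": {"deltas": [[[0.5, 0, 0.5, 0], [0.5, 0, 1, 0], [0.5, 0, 1, 0]]]}}

```text
t: 28.93
tcp_pos: [0.4802, -0.1258, 0.0052]
tool_rot: [0.713, 0.701, -0.0, 0.001]
force: [-2.2, -0.5, 6.4]
finger_gap: 0.72
gripper_force: 46.4
```

{"name": "drive_tool", "arguments": {"deltas": [[[0.5, 0, 1, 0], [1, 0, 2, 0], [1, 0, 2, 0]]]}}

```text
t: 29.18
tcp_pos: [0.4802, -0.1247, 0.0032]
tool_rot: [0.713, 0.701, -0.0, 0.001]
force: [-2.1, -1.3, 7.1]
finger_gap: 0.72
gripper_force: 46.6
```

{"name": "drive_tool", "arguments": {"deltas": [[[0, 0, 0, 0], [0, 0, 0, 0], [0, 0, 0, 0]]], "jaw": 63}}

```text
t: 29.43
tcp_pos: [0.4803, -0.1245, 0.0023]
tool_rot: [0.713, 0.701, 0.0, 0.0]
force: [-0.0, 0.6, 0.7]
finger_gap: 0.742
gripper_force: 0.0
```

{"name": "drive_tool", "arguments": {"deltas": [[[0, 0, 0, 0], [0, 0, 0, 0], [0, 0, 0, 0]]], "jaw": 84}}

```text
t: 29.68
tcp_pos: [0.4799, -0.1243, 0.0021]
tool_rot: [0.713, 0.701, -0.0, -0.0]
force: [-0.4, -0.4, -0.4]
finger_gap: 0.986
gripper_force: 0.0
```

{"name": "drive_tool", "arguments": {"deltas": [[[0, 0, -20, 0], [0, 0, -60, 0], [0, 0, -100, 0], [0, 0, -130, 0], [0, 0, -130, 0]]]}}

```text
t: 30.1
tcp_pos: [0.4836, -0.126, 0.1376]
tool_rot: [0.713, 0.701, 0.002, 0.006]
force: [0.4, -0.6, -0.5]
finger_gap: 0.982
gripper_force: 0.0
```

{"name": "drive_tool", "arguments": {"deltas": [[[20, 0, 0, 0], [60, 0, 0, 0], [100, 0, 0, 0], [140, 0, 0, 0], [150, 0, 0, 0]]]}}

```text
t: 30.52
tcp_pos: [0.4809, 0.0301, 0.1316]
tool_rot: [0.712, 0.702, -0.0, -0.002]
force: [0.5, -0.4, -0.4]
finger_gap: 0.985
gripper_force: 0.0
```

Run:
```python
from h import *
P,o=case(2,(275,180,70,50),(185,130,60,60),"r2")
print(rect("top",o[0][1],.035), onplane("top",o[0][0],(0,0,.035)))
P,g=case(1,(260,140,75,60),(170,160,70,65),"g3")
print(rect("top",g[0][1],.085),onplane("top",g[0][0],(0,0,.085)))
go((.4795,-.13,.1),-1)
```

```text
top area 882 label [318.4 212.8] 197 bbox (293, 201, 38, 24)
scene area 637 label [204.4 169.6] 113 bbox (190, 160, 41, 25)
label3D [ 0.4785 -0.1519  0.031 ] 0.0014
((479.6775817871094, -133.06246948242188), (103.07955169677734, 63.960880279541016), 89.24938201904297) [ 0.47831931 -0.15197682  0.035     ]
top area 640 label [299.3 171.5] 243 bbox (274, 161, 38, 23)
scene area 990 label [202.6 188.3] 157 bbox (187, 179, 44, 36)
label3D [ 0.5848 -0.0974  0.0819] 0.0013
((583.3810424804688, -79.36468505859375), (99.08566284179688, 60.608097076416016), 89.13742065429688) [ 0.58428392 -0.09761168  0.085     ]
t 30.72 at [0.4829 0.0252 0.1319] yaw -0.98 turn 0.0 shift now [-155.3   -0.7   32. ] after turn [-155.3   -0.7   31.9] F [-0.5 -0.   0.1] gap 84.3 grip 0.0
```

{"name": "drive_tool", "arguments": {"deltas": [[[-40, -1, 0, 0], [-80, -2, 0, 0], [-120, -3, 0, 0], [-158, -3, 0, 0], [-158, -3, 20, 0]]]}}

```text
t: 31.13
tcp_pos: [0.4812, -0.1429, 0.1148]
tool_rot: [0.716, 0.698, 0.001, 0.007]
force: [1.5, -0.1, 0.8]
finger_gap: 0.985
gripper_force: 0.0
```

{"name": "drive_tool", "arguments": {"deltas": [[[0, 0, 40, 0], [0, 0, 70, 0], [0, 0, 87, 0], [0, 0, 95, 0], [0, 0, 95, 0]]]}}

```text
t: 31.55
tcp_pos: [0.4758, -0.1335, 0.0155]
tool_rot: [0.714, 0.7, -0.001, -0.002]
force: [-0.3, -0.3, 1.1]
finger_gap: 0.984
gripper_force: 0.0
```

{"name": "drive_tool", "arguments": {"deltas": [[[0, 0, 2, 0], [0, 0, 4, 0], [0, 0, 4, 0], [0, 0, 4, 0]]]}}

```text
t: 31.88
tcp_pos: [0.4777, -0.1327, 0.0143]
tool_rot: [0.713, 0.701, 0.0, 0.001]
force: [0.5, 0.2, 0.6]
finger_gap: 0.983
gripper_force: 0.0
```

```bash
python3 -c "
from h import *
go((.4797,-.133,.009),-.9)"
```

```text
t 31.88 at [ 0.4777 -0.1327  0.0143] yaw -1.02 turn -0.002 shift now [-0.3  2.   5.3] after turn [-0.3  2.   5.3] F [0.5 0.2 0.6] gap 84.0 grip 0.0
```

{"name": "drive_tool", "arguments": {"deltas": [[[0, 2, 2, 0], [0, 2, 4, 0], [0, 2, 5, 0], [0, 2, 5, 0]]]}}

```text
t: 32.22
tcp_pos: [0.479, -0.1323, 0.0082]
tool_rot: [0.713, 0.701, -0.0, -0.0]
force: [-0.2, -0.5, 0.1]
finger_gap: 0.983
gripper_force: 0.0
```

{"name": "drive_tool", "arguments": {"deltas": [[[0, 0, 0, 0], [0, 0, 0, 0], [0, 0, 0, 0], [0, 0, 0, 0], [0, 0, 0, 0]]], "jaw": 55, "force": 40}}

```text
t: 32.63
tcp_pos: [0.4792, -0.1324, 0.0085]
tool_rot: [0.713, 0.701, 0.0, 0.0]
force: [0.7, 0.2, 3.7]
finger_gap: 0.715
gripper_force: 44.6
```

{"name": "drive_tool", "arguments": {"deltas": [[[0, 0, -5, 0], [0, 0, -25, 0], [0, 0, -60, 0], [0, 0, -95, 0], [0, 0, -115, 0]]]}}

```text
t: 33.05
tcp_pos: [0.4796, -0.1327, 0.126]
tool_rot: [0.713, 0.701, 0.0, 0.001]
force: [0.3, -0.3, -1.5]
finger_gap: 0.717
gripper_force: 44.6
```

{"name": "drive_tool", "arguments": {"deltas": [[[0, 0, 0, 0], [0, 0, 0, 0], [0, 0, 0, 0]]]}}

```text
t: 33.3
tcp_pos: [0.478, -0.132, 0.1226]
tool_rot: [0.713, 0.701, -0.0, -0.001]
force: [-0.4, 0.9, -1.6]
finger_gap: 0.719
gripper_force: 44.6
```

{"name": "drive_tool", "arguments": {"deltas": [[[12, 22, 0, 0], [30, 55, 0, 0], [47, 88, 0, 0], [55, 106, 0, 0], [55, 106, 0, 0]]]}}

```text
t: 33.72
tcp_pos: [0.5895, -0.0777, 0.1213]
tool_rot: [0.712, 0.702, 0.001, 0.001]
force: [-0.1, -0.5, -1.1]
finger_gap: 0.721
gripper_force: 44.6
```

{"name": "drive_tool", "arguments": {"deltas": [[[0, 0, 8, 0], [0, 0, 16, 0], [0, 0, 20, 0], [0, 0, 20, 0], [0, 0, 20, 0]]]}}

```text
t: 34.13
tcp_pos: [0.5845, -0.0796, 0.1023]
tool_rot: [0.714, 0.7, -0.001, -0.001]
force: [-0.2, -0.3, -0.9]
finger_gap: 0.722
gripper_force: 44.6
```

{"name": "drive_tool", "arguments": {"deltas": [[[0, 0, 0, 0], [0, 0, 0, 0], [0, 0, 0, 0]]]}}

```text
t: 34.38
tcp_pos: [0.5861, -0.0796, 0.1038]
tool_rot: [0.714, 0.701, 0.0, 0.0]
force: [0.1, 0.8, -1.6]
finger_gap: 0.716
gripper_force: 44.6
```

```bash
python3 -c "
from h import *
go((.5857,-.0783,.0935),-.9)"
```

```text
t 34.38 at [ 0.5861 -0.0796  0.1038] yaw -1.05 turn -0.003 shift now [ 1.3 -0.5 10.3] after turn [ 1.3 -0.4 10.3] F [ 0.1  0.8 -1.6] gap 61.2 grip 44.6
```

{"name": "drive_tool", "arguments": {"deltas": [[[1, 0, 2, 0], [1, 0, 4, 0], [1, 0, 6, 0], [1, 0, 7, 0], [1, 0, 7, 0]]]}}

```text
t: 34.8
tcp_pos: [0.5858, -0.0782, 0.0959]
tool_rot: [0.713, 0.701, -0.0, -0.0]
force: [-0.9, -0.3, -1.8]
finger_gap: 0.717
gripper_force: 44.6
```

{"name": "drive_tool", "arguments": {"deltas": [[[0, 0, 1, 0], [0, 0, 2, 0], [0, 0, 2.5, 0], [0, 0, 2.5, 0]]]}}

```text
t: 35.13
tcp_pos: [0.5859, -0.0783, 0.0937]
tool_rot: [0.713, 0.701, -0.0, -0.0]
force: [0.5, 0.1, -1.6]
finger_gap: 0.716
gripper_force: 44.6
```

{"name": "drive_tool", "arguments": {"deltas": [[[0, 0, 0.5, 0], [0, 0, 1, 0], [0, 0, 1, 0]]]}}

```text
t: 35.38
tcp_pos: [0.586, -0.0784, 0.0935]
tool_rot: [0.713, 0.701, 0.0, 0.0]
force: [-2.1, 0.2, 3.1]
finger_gap: 0.718
gripper_force: 45.2
```

{"name": "drive_tool", "arguments": {"deltas": [[[0, 0, 0, 0], [0, 0, 0, 0], [0, 0, 0, 0], [0, 0, 0, 0]]], "jaw": 84}}

```text
t: 35.72
tcp_pos: [0.5861, -0.0784, 0.0927]
tool_rot: [0.713, 0.701, 0.0, 0.0]
force: [-1.2, -0.3, 0.8]
finger_gap: 0.983
gripper_force: 0.0
```

{"name": "drive_tool", "arguments": {"deltas": [[[0, 0, -20, 0], [0, 0, -55, 0], [0, 0, -90, 0], [0, 0, -110, 0], [0, 0, -110, 0]]]}}

```text
t: 36.13
tcp_pos: [0.5893, -0.0793, 0.2081]
tool_rot: [0.713, 0.701, 0.003, 0.005]
force: [1.2, -0.3, 0.5]
finger_gap: 0.984
gripper_force: 0.0
```

{"name": "drive_tool", "arguments": {"deltas": [[[30, 0, 0, 0], [70, 0, 0, 0], [110, 0, 0, 0], [150, 0, 0, 0], [190, 0, 0, 0]]]}}

```text
t: 36.55
tcp_pos: [0.5886, 0.1132, 0.2017]
tool_rot: [0.714, 0.7, -0.001, -0.001]
force: [0.8, -0.8, -0.7]
finger_gap: 0.984
gripper_force: 0.0
```

{"name": "drive_tool", "arguments": {"deltas": [[[0, 0, 0, 0], [0, 0, 0, 0], [0, 0, 0, 0], [0, 0, 0, 0], [0, 0, 0, 0]]]}}

```text
t: 36.97
tcp_pos: [0.5895, 0.11, 0.2025]
tool_rot: [0.714, 0.7, -0.0, -0.0]
force: [-0.1, 0.7, 0.2]
finger_gap: 0.98
gripper_force: 0.0
```

Run:
```python
from h import *
P,o=case(2,(260,130,75,70),(160,140,80,80),"f")
print(rect("top",o[0][1],.12), onplane("top",o[0][0],(0,0,.12)))
a=cv2.imread("pics/f_top.png")[140:220,255:450].repeat(4,0).repeat(4,1);b=cv2.imread("pics/f_scene.png")[150:230,80:280].repeat(4,0).repeat(4,1)
L=np.zeros((600,800,3),np.uint8);L[:240]=0;L[:320,:780]=a;L[320:,:]=b[40:];cv2.imwrite("pics/c8.png",L)
```

```text
top area 957 label [300.8 168.1] 217 bbox (274, 156, 40, 25)
scene area 1053 label [201.3 179.1] 151 bbox (185, 168, 46, 36)
label3D [ 0.5854 -0.0971  0.1175] 0.0019
((585.7315673828125, -79.02545928955078), (101.71076965332031, 63.98994827270508), 89.19112396240234) [ 0.58512921 -0.09767693  0.12      ]
```

View pics/c8.png

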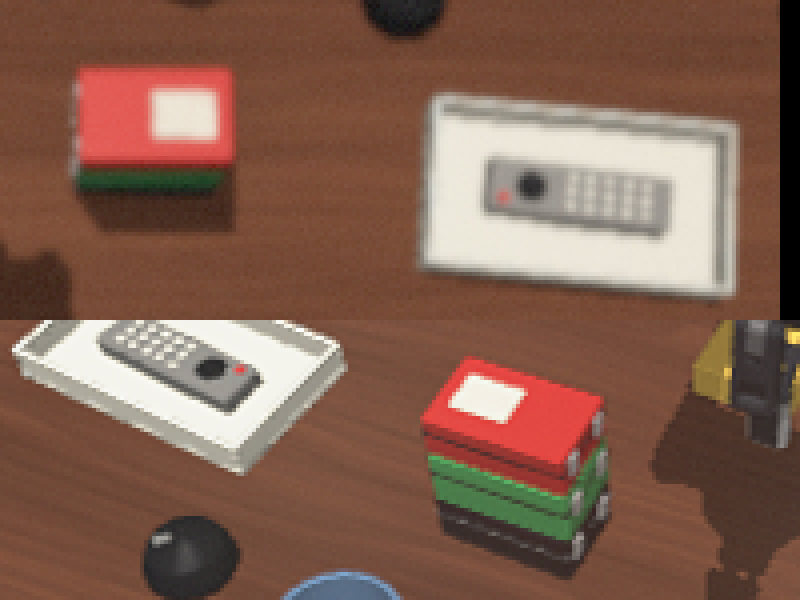

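The column is square and flat: red on green on black, at about top (293,172). The remote lies in the tray and the gripper is clear of everything. Handing in.

```bash
python3 -c "
from station import manip
print(manip.sign_off())"
```

```text
the job is handed in; nothing more can be done
None
```

I handed the job in at about 37 s of the 69 s allowed: the remote lies flat in the tray, and the green and red cases are stacked on the black one, within about 1 mm by the camera; no verdict came back.

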